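# Pack up the percussion drawer and push it home

## Task

Pack up the percussion table: take the tall steel beaker out of the open drawer and stand it upright, wholly on the round blue felt mat, and lay the red wood block in the drawer beside the dark castanet, which stays there. Push the drawer fully home, gently and without slamming, until it clicks into its detent and its front is flush. Leave all the other things on the table and on the case where they stand.

Things in the scene. Friction and masses are not known exactly. Their poses are not given: they have to be found in the camera images.
- case: Fixed black drawer case with a light plank as its top. Origin: centre, at table height, of the plane that the drawer's front face reaches when home; x points into the case (the way the drawer closes), y across it, z up. The case body lies from x=14 to x=270 mm and is 284 mm wide. A tin can and an amber jar stand on the plank.
- plank_edge (a point): Middle of the lower front edge of the plank, 25 mm in front of the closed front's plane, 100 mm above the table; the plank is 18 mm thick, 330 mm wide. This overhang stops a tool pointing straight down from pushing the front all the way home; one leaning back 30 to 45 degrees from vertical (tips forward, under the plank) can.
- drawer (a joint): Drawer opening in m: 0 = home and seated, 0.21 = fully out; starts 0.165 to 0.20. It slides with about 1 N of friction. About 14 mm before home a spring detent resists, needing about 6 to 9 N; from about 5 mm before home it draws itself in and is then held. Pushed faster than about 0.5 m/s it counts as slammed.
- drawer_face (a point): Centre of the outer face of the drawer's front panel, 50 mm above the table; moves with the drawer, axes as the case's. The panel is flat, without a handle (the light strips on it are flush), 276 mm wide, 12 mm thick, from 9 to 87 mm above the table.
- drawer_floor (a point): A point on the drawer's inner floor, on its middle line, 65 mm behind the outer front face, 20 mm above the table; moves with the drawer, axes as the case's. The inner floor runs from 47 mm before it (-x) to 166 mm behind it and 119 mm to either side; the 6 mm side and back walls rise to 64 mm above the table. No dividers. Only what lies in front of the plank is open from above.
- beaker: Straight steel beaker, open on top, outside diameter 56 mm, height 115 mm, wall 3 mm, about 0.16 kg. Origin: centre of its underside, z up. It starts standing on the drawer floor, to the left or right, too tall to pass under the plank.
- castanet: Dark wooden castanet, a disc of diameter 60 mm and height 22 mm lying on the drawer floor on the other side from the beaker; it stays in the drawer. Origin: centre of its underside.
- woodblock: Red wood block (percussion), 90 mm (its x) by 42 mm (its y) by 32 mm (z), about 0.13 kg, lying flat on the table to the left or right of the case, at any yaw. Origin: centre of its underside.
- woodblock_center (a point): Centre of the red wood block, 16 mm above its underside.
- mat_top (a point): Centre of the upper side of the round blue felt mat, diameter 120 mm, 4 mm thick, fixed to the table on the side where the wood block is not.
- tincan: Bystander: ribbed steel tin can, diameter 74 mm, height 90 mm, on the plank. Origin under its centre.
- amberjar: Bystander: amber jar with brass lid, diameter 66 mm, height 59 mm, on the plank. Origin under its centre.
- bowl: Bystander: brass bowl, diameter 90 mm, height 42 mm, left of the case. Origin under its centre.
- toypig: Bystander: grey toy pig, about 72 mm wide and 120 mm high, right of the case. Origin under its centre.
- whisk: Bystander: wire whisk 225 mm long, 46 mm high, lying on the table near the robot, left. Origin under its middle; x along it, from handle to wires.
- shaker: Bystander: yellow egg-like shaker with a flat foot, diameter 52 mm, height 48 mm, right of the case, near the pig. Origin under its centre.
- striker: Bystander: blue stick striker with a black head, 182 mm long, 20 mm high, near the robot, right. Origin under the middle of the stick; x along it.
There are look-alikes about, which are no part of the job. There is more than one size of the woodblock; the one meant has the size given above. Leave any pink or white look-alike of the part that bears mat_top alone.

How it is judged:
By the outcome, as a careful person would: the job done as asked, in the order asked, and still so for the second after the job is handed in, with the robot touching nothing.
It also fails if it takes over 72 s, if anything falls off the work surface, if the arm or the gripper's body presses on something with over 40 N, if the wrist force passes 120 N, or if a joint passes its speed limit or range.

## Robot

A 6-joint arm with a two-finger parallel gripper is mounted at the origin on the work surface. World frame = base frame: x ahead of the robot, y to its left, z up, the work surface at z = 0. Lengths are in m, angles in rad, forces in N, time in s.
With the tool pointing down it reaches from about 0.25 to 0.775 m from the base axis. Payload 4 kg.
Tool frame: the origin (TCP) lies between the finger pads; the fingertips stand 17 mm ahead of it and the grasp point (between the pads) lies 2 mm behind it (tips_ahead is the distance from the TCP to the fingertips, in m); z points along the fingers, y is the direction in which the jaws open and shut (so a half turn about z gives the same grasp; the last joint's range is limited). The gripper opens to 94 mm and grips with 3 to 60 N. Pads are 16 mm wide; open, the fingers measure 119 mm over their backs; the gripper's body (75 mm by 177 mm) begins 78 mm behind the grasp point.
Start: joints at [1.053, 0.087, 1.371, -0, 1.684, -0.103], TCP at [0.222, 0.503, 0.223] pointing down, gripper open.
Joint ranges: [-3.1, 3.1], [-0.76, 2.03], [0.27, 2.55], [-1.08, 4.22], [0.17, 2.65], [-2.57, 2.57]. Speed limits (rad/s): [2.79, 2.79, 3.14, 3.14, 3.14, 3.14].

## Interface

Orientations are given as [roll, pitch, yaw] about the fixed x, y, z axes, in that order (R = Rz(yaw) Ry(pitch) Rx(roll)).
In Python, from bench import * gives the robot as it stands.
- The arm moves only by the tool step_arm, never from a script. Its argument "steps" is a list of rows, each an object of numbers: "jaw": the opening, from 0 (shut) to 1 (fully open); "tx", "ty", "tz": the shift along the tool's x, y, z in m; "ax", "ay", "az": the turn, a rotation vector about the tool's x, y, z in rad. In form: [{"jaw": .., "tx": .., "ty": .., "tz": .., "ax": .., "ay": .., "az": ..}, ...]. A call has 1 to 8 rows; each row is the pose to reach, as a shift and turn from the pose measured when the call began, along the tool's axes at that moment; what a row does not reach only later rows make up. A row lasts 1/10 s, in which the tool goes at most 50 mm and 8.59 degrees, less where a joint would pass 70% of its speed; a pose out of reach is approached as far as the arm can. A call with a gripper value outside its range is refused whole. The fingers move at their own pace and stop on an object; the grip force is fixed at half the most. Time passes only in rows, so rows that repeat a pose let the fingers close. It gives the time, the measured TCP pose, the force and the opening at its end, in the units of the state.
- get_obs(): the state, without advancing time (a new reading comes with each control period).
- snapshot(name): name is "scene" or "side" or "wrist"; returns (picture, depth): 480x640x3 uint8, red, green, blue; 480x640 float32, m along the optical axis (not along the pixel's ray), 0 where there is no reading.
- camera_model(name): a dict with "intrinsics" (3x3 intrinsics, pixels), "origin" and "orientation" of the camera in the world. Camera axes: x right, y down, z forward; pixel columns grow to the right and rows downward; lengths in m; the calibration is good to about 2 mm. A picture is of the moment at which its call begins: read the wrist's pose just before it. camera_model takes no time and is no camera call; for the wrist camera it gives the pose at the moment of the call.
- close_job(): hands the job in, once; it reports no verdict.
Trained networks look in the newest picture that a camera, given by its name, has taken for a name from the list of things; names that differ only in an ending like _2 or _b are one class to them, and where a whole thing is asked for, a point or a joint stands for the part that bears it (a point fixed in the world has none). Each returns a list of dicts, best first, with "confidence" (0 to 1); they miss things now and then, are a little off and sometimes report something else, mostly with a low value. They report only what shows in the picture. A call takes as long as a camera call. They do not tell look-alikes from the thing itself.
- silhouettes(camera, query): "pixels" (480x640 bool, what is visible of it) and "rect" ([left, top, right, bottom] in pixels, round what is visible of it).
The state is a dict: "time": time; "joint_positions": joint angles; "qvel": joint speeds; "joint_torque": joint torques, N m; "tool_pos": TCP position; "ee_rot": TCP orientation; "wrist_force": force on the tool from outside, world axes, zero at the start; "wrist_torque": the same for the moment, N m; "width": finger opening in m.
Only numpy, scipy, OpenCV 4.12 (cv2) and the standard library are available. Lean on these libraries where they do the work, as an engineer would, in place of code of your own. Each camera call takes 0.05 s, during which the arm holds its last target. There are 200 camera calls.

## Working session

There is one attempt and no reset: what is moved stays moved. The work goes in short steps, Python scripts to look and compute and a tool call to move; the robot and the scene stay as the last step left them, time stands still between calls to the robot, and variables do not carry over. Pictures are saved under pics/ and viewed, about 8 in all and at most 12, crops included, and the job is handed in when it is done.

Besides the shell and the picture viewer there is one more tool, called as a command line: name --argument value ..., lists and objects as JSON in quotes. step_arm: Moves the arm, as the interface text tells. Its arguments: {"type":"object","properties":{"steps":{"type":"array"}},"required":["steps"]}

```bash
mkdir -p pics; ls
cat > h.py <<'E'
from bench import *
import numpy as np, cv2
from scipy.spatial.transform import Rotation as R
def cam(n):
    m=camera_model(n); K=np.array(m["intrinsics"]); o=np.array(m["orientation"])
    if o.shape!=(3,3): o=R.from_euler('xyz',o).as_matrix() if o.size==3 else R.from_quat(o).as_matrix()
    return K,np.array(m["origin"]),o
def cloud(n,d):
    K,t,o=cam(n); v,u=np.mgrid[:480,:640]
    p=np.stack([(u-K[0,2])/K[0,0]*d,(v-K[1,2])/K[1,1]*d,d],-1)
    P=p@o.T+t; P[d<=0]=np.nan; return P
def save(name,im): cv2.imwrite('pics/'+name,im[...,::-1])
E
python3 - <<'E'
from h import *
print(get_obs())
ims=[]
for n in("scene","side"):
    print(n,camera_model(n))
    im,d=snapshot(n); np.savez(n,im=im,d=d); P=cloud(n,d); save(n+'1.png',im)
    for q in["case","drawer","beaker","castanet","woodblock","mat_top","bowl","toypig","shaker","whisk","striker","tincan","amberjar"]:
        for r in silhouettes(n,q)[:4]:
            m=r["pixels"]; p=P[m]; p=p[~np.isnan(p[:,0])]
            if len(p)==0: continue
            print(q,round(r["confidence"],2),[int(a) for a in r["rect"]],'med',np.median(p,0).round(3),'lo',np.percentile(p,3,axis=0).round(3),'hi',np.percentile(p,97,axis=0).round(3))
E
```

```text
pics
{'time': 0.0, 'joint_positions': array([ 1.05289291e+00,  8.79441438e-02,  1.37223823e+00, -5.08189974e-05,
        1.68357222e+00, -1.03106855e-01]), 'qvel': array([ 0.00041981, -0.00019532,  0.00124663,  0.00062379, -0.00110487,
        0.00034026]), 'joint_torque': array([-9.74674276e-05, -3.40184712e+01, -3.02426684e+01,  7.18412362e-02,
        3.28742468e-02, -1.59885171e-04]), 'tool_pos': array([0.22142508, 0.50290982, 0.22131819]), 'ee_rot': array([-3.13943700e+00, -1.72275527e-04,  2.72679024e+00]), 'wrist_force': array([ 0.44031662, -0.28984203, -0.9281508 ]), 'wrist_torque': array([-0.0154824 , -0.03833071, -0.0152685 ]), 'width': 0.09419313047907686}
scene {'intrinsics': array([[437.71104416,   0.        , 324.00528818],
       [  0.        , 437.71104416, 240.00218852],
       [  0.        ,   0.        ,   1.        ]]), 'origin': array([ 1.11393364, -0.26988035,  0.8548993 ]), 'orientation': array([-2.4663626 ,  0.01533035,  1.03729866])}
case 0.92 [250, 198, 497, 435] med [0.83  0.01  0.116] lo [ 0.521 -0.135  0.017] hi [0.947 0.171 0.119]
drawer 0.74 [255, 202, 
[... 4266 characters left out ...]
o [ 0.596 -0.308  0.003] hi [ 0.629 -0.267  0.047]
shaker 0.44 [309, 245, 326, 261] med [0.573 0.067 0.041] lo [0.558 0.043 0.034] hi [0.59  0.093 0.044]
whisk 0.84 [199, 248, 216, 304] med [0.328 0.217 0.015] lo [ 0.263  0.135 -0.002] hi [0.393 0.303 0.038]
striker 0.71 [284, 367, 378, 396] med [ 0.314 -0.203  0.011] lo [ 0.271 -0.287 -0.   ] hi [ 0.366 -0.138  0.02 ]
tincan 0.89 [339, 162, 368, 206] med [0.728 0.101 0.178] lo [0.711 0.081 0.121] hi [0.772 0.142 0.208]
tincan 0.67 [387, 187, 418, 219] med [ 0.752 -0.044  0.164] lo [ 0.737 -0.064  0.122] hi [ 0.791 -0.012  0.177]
amberjar 0.73 [382, 355, 432, 392] med [ 0.437 -0.316  0.03 ] lo [ 0.415 -0.356  0.003] hi [ 0.471 -0.272  0.034]
```

Run:
```python
from h import *
s=np.load('scene.npz');im=s['im']; P=cloud('scene',s['d'])
save('crop.png',np.vstack([cv2.resize(im[120:300,350:510],None,fx=2,fy=2),])) if 0 else None
a=cv2.resize(im[120:280,350:510],(400,400),interpolation=cv2.INTER_CUBIC); b=cv2.resize(im[200:360,50:210],(400,400),interpolation=cv2.INTER_CUBIC)
save('crop.png',np.hstack([a,b]))
for n,(u,v) in dict(m1=(390,146),m2=(464,173),m3=(398,190),b1=(96,335),b2=(112,258),b3=(166,283)).items(): print(n,im[v,u],P[v,u].round(3))
# block top: rect
for n in('scene','side'):
    s=np.load(n+'.npz');P=cloud(n,s['d']); i=s['im'].astype(int)
    red=(i[...,0]>1.5*i[...,1])
    for box,z in(((.38,.52,-.38,-.24),(.028,.036)),((.39,.61,-.6,-.38),(.04,.05)),((.2,.39,-.5,-.3),(.04,.05))):
        m=(P[...,0]>box[0])&(P[...,0]<box[1])&(P[...,1]>box[2])&(P[...,1]<box[3])&(P[...,2]>z[0])&(P[...,2]<z[1])
        c=cv2.minAreaRect((P[m][:,:2]*1000).astype(np.float32)); print(n,'block',c,P[m][:,2].mean())
    # drawer front face top rim, z .08-.09
    m=(abs(P[...,2]-.086)<.004)&(P[...,0]<.56)&(abs(P[...,1])<.2)&(P[...,0]>.45)
    print(n,'panel',cv2.minAreaRect((P[m][:,:2]*1000).astype(np.float32)), m.sum())
    m=(abs(P[...,2]-.118)<.004)&(P[...,0]>.6)&(abs(P[...,1])<.3)
    print(n,'plank',cv2.minAreaRect((P[m][:,:2]*1000).astype(np.float32)))
    m=(abs(P[...,2]-.134)<.003)&(P[...,0]>.5)&(P[...,0]<.62)&(abs(P[...,1])<.15)
    print(n,'beaker',cv2.minEnclosingCircle((P[m][:,:2]*1000).astype(np.float32)),m.sum())
```

```text
m1 [163  80  90] [0.309 0.421 0.   ]
m2 [191 199 202] [0.515 0.529 0.001]
m3 [ 59  75 103] [0.473 0.328 0.002]
b1 [187  35  29] [ 0.521 -0.474  0.044]
b2 [189  37  30] [ 0.34  -0.398  0.045]
b3 [189  38  28] [ 0.46  -0.312  0.03 ]
scene block ((448.8116149902344, -310.5242614746094), (42.71839904785156, 88.96125793457031), 16.73569107055664) 0.030503615356614708
scene block ((502.7027282714844, -479.0065002441406), (123.3877182006836, 57.305450439453125), 40.688316345214844) 0.04237051851603506
scene block ((317.0534362792969, -406.1995544433594), (123.96658325195312, 57.59199905395508), 40.464683532714844) 0.04241469342014314
scene panel ((534.3863525390625, 24.68914794921875), (275.177490234375, 52.516204833984375), 89.55599975585938) 463
scene plank ((801.12109375, 23.44964599609375), (330.8853759765625, 300.64324951171875), 89.56743621826172)
scene beaker ((571.2938232421875, -44.05277633666992), 28.557384490966797) 113
side block ((444.87030029296875, -311.49786376953125), (44.0865592956543, 89.88839721679688), 16.29907989501953) 0.03138554308371377
side block ((498.4051208496094, -479.91778564453125), (124.3723373413086, 57.709590911865234), 40.463802337646484) 0.043479177693180826
side block ((312.3280944824219, -407.57574462890625), (123.13391876220703, 57.57177734375), 40.453433990478516) 0.04353411030240786
side panel ((531.0638427734375, 23.50341796875), (275.7600402832031, 54.29103088378906), 89.47396850585938) 467
side plank ((1468.3843994140625, 77.00236511230469), (470.23590087890625, 1643.61376953125), 88.88336944580078)
side beaker ((568.2230224609375, -44.17759323120117), 29.736610412597656) 82
```

View pics/scene1.png

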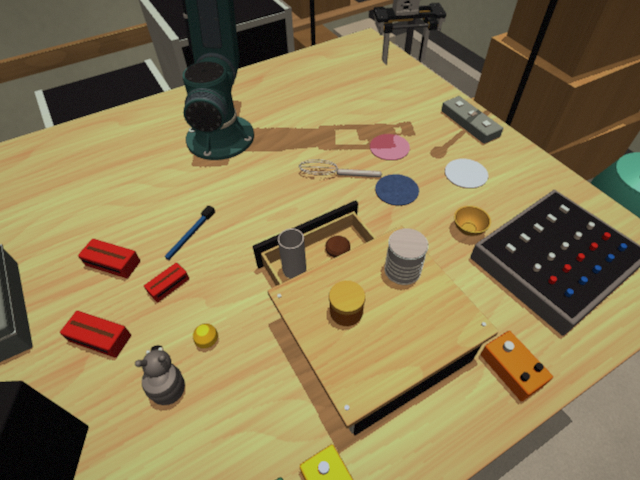

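View pics/crop.png

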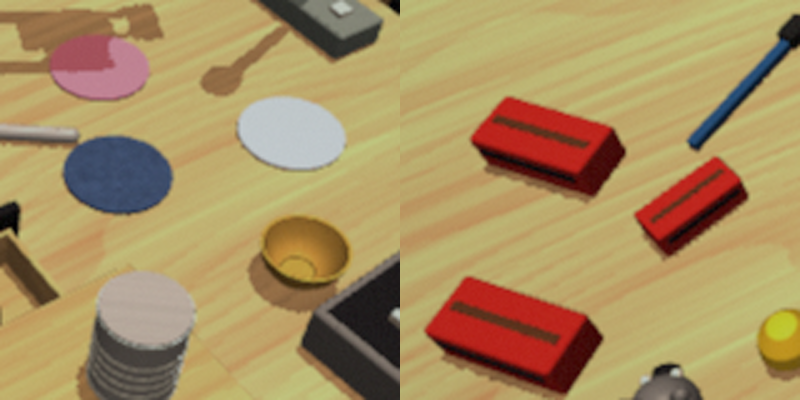

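Three red blocks show. Those at (96,335) and (109,258) measure 124×58×45 mm. The one at (166,283) measures 89×43×32 mm, so it is the one meant. The blue mat is at (397,190); the pink mat at (390,146) and the white one at (466,173) are look-alikes. The enlarged crop confirms both choices. First I move above the beaker.

step_arm --steps '[{"jaw": 1, "tx": -0.54, "ty": -0.36, "tz": 0, "az": -0.415}, {"jaw": 1, "tx": -0.54, "ty": -0.36, "tz": 0, "az": -0.415}, {"jaw": 1, "tx": -0.54, "ty": -0.36, "tz": 0, "az": -0.415}, {"jaw": 1, "tx": -0.54, "ty": -0.36, "tz": 0, "az": -0.415}, {"jaw": 1, "tx": -0.54, "ty": -0.36, "tz": 0, "az": -0.415}, {"jaw": 1, "tx": -0.54, "ty": -0.36, "tz": 0, "az": -0.415}, {"jaw": 1, "tx": -0.54, "ty": -0.36, "tz": 0, "az": -0.415}, {"jaw": 1, "tx": -0.54, "ty": -0.36, "tz": 0, "az": -0.415}]'

```text
invalid input
```

```bash
cat >> h.py <<'E'
def go(x,y,z,lean=0,yaw=np.pi):
    o=get_obs(); A=R.from_euler('xyz',o["ee_rot"]); B=R.from_euler('z',yaw)*R.from_euler('x',np.pi)
    B=R.from_euler('y',-lean)*B   # lean>0: tips forward (+x)
    t=A.inv().apply(np.array([x,y,z])-o["tool_pos"]); r=(A.inv()*B).as_rotvec()
    print(round(o["time"],2),'pos',o["tool_pos"].round(4),'rot',o["ee_rot"].round(3),'w',round(o["width"],4),'F',o["wrist_force"].round(1),'\n  t',t.round(4),'a',r.round(3))
E
python3 -c "
from h import *
go(.57,-.044,.21)"
```

```text
1.4 pos [0.2217 0.5034 0.2225] rot [3.141 0.    2.727] w 0.0941 F [-0.7 -0.  -0.4] 
  t [-0.5394 -0.3605  0.0125] a [ 0.     0.    -0.415]
```

step_arm --steps '[{"jaw": 1, "tx": -0.54, "ty": -0.36, "tz": 0.0, "ax": 0, "ay": 0, "az": -0.415}, {"jaw": 1, "tx": -0.54, "ty": -0.36, "tz": 0.0, "ax": 0, "ay": 0, "az": -0.415}, {"jaw": 1, "tx": -0.54, "ty": -0.36, "tz": 0.0, "ax": 0, "ay": 0, "az": -0.415}, {"jaw": 1, "tx": -0.54, "ty": -0.36, "tz": 0.0, "ax": 0, "ay": 0, "az": -0.415}, {"jaw": 1, "tx": -0.54, "ty": -0.36, "tz": 0.0, "ax": 0, "ay": 0, "az": -0.415}, {"jaw": 1, "tx": -0.54, "ty": -0.36, "tz": 0.0, "ax": 0, "ay": 0, "az": -0.415}, {"jaw": 1, "tx": -0.54, "ty": -0.36, "tz": 0.0, "ax": 0, "ay": 0, "az": -0.415}, {"jaw": 1, "tx": -0.54, "ty": -0.36, "tz": 0.0, "ax": 0, "ay": 0, "az": -0.415}]'

```text
time: 2.2
tool_pos: [0.432, 0.1736, 0.2229]
ee_rot: [3.141, 0.001, -3.141]
wrist_force: [0.0, 0.5, 0.2]
width: 0.0941
```

```bash
python3 -c "
from h import *
go(.57,-.044,.21)"
```

```text
2.2 pos [0.432  0.1736 0.2229] rot [ 3.141e+00  1.000e-03 -3.141e+00] w 0.0941 F [0.  0.5 0.2] 
  t [-0.1379 -0.2176  0.0129] a [0.001 0.001 0.   ]
```

step_arm --steps '[{"jaw": 1, "tx": -0.138, "ty": -0.218, "tz": 0.0, "ax": 0, "ay": 0, "az": 0}, {"jaw": 1, "tx": -0.138, "ty": -0.218, "tz": 0.0, "ax": 0, "ay": 0, "az": 0}, {"jaw": 1, "tx": -0.138, "ty": -0.218, "tz": 0.0, "ax": 0, "ay": 0, "az": 0}, {"jaw": 1, "tx": -0.138, "ty": -0.218, "tz": 0.0, "ax": 0, "ay": 0, "az": 0}, {"jaw": 1, "tx": -0.138, "ty": -0.218, "tz": 0.0, "ax": 0, "ay": 0, "az": 0}, {"jaw": 1, "tx": -0.138, "ty": -0.218, "tz": 0.0, "ax": 0, "ay": 0, "az": 0}, {"jaw": 1, "tx": -0.138, "ty": -0.218, "tz": 0.0, "ax": 0, "ay": 0, "az": 0}, {"jaw": 1, "tx": -0.138, "ty": -0.218, "tz": 0.0, "ax": 0, "ay": 0, "az": 0}]'

```text
time: 3.0
tool_pos: [0.5696, -0.0435, 0.2229]
ee_rot: [3.14, 0.001, -3.141]
wrist_force: [-0.5, -0.7, -0.5]
width: 0.0938
```

Run:
```python
from h import *
im,d=snapshot('wrist'); P=cloud('wrist',d); save('w1.png',im)
b=lambda m:cv2.minAreaRect((P[m][:,:2]*1000).astype(np.float32))
m=(abs(P[...,2]-.134)<.004)&(abs(P[...,0]-.57)<.05)&(abs(P[...,1]+.044)<.05)
print('beaker',cv2.minEnclosingCircle((P[m][:,:2]*1000).astype(np.float32)),m.sum(),P[m].mean(0))
m=(abs(P[...,2]-.086)<.004)&(P[...,0]<.54)&(P[...,0]>.48)&(abs(P[...,1])<.2)
print('panel',b(m),m.sum())
m=(abs(P[...,2]-.118)<.004)&(P[...,0]>.6)&(abs(P[...,1])<.2)
print('plank',np.nanmin(P[m],0) if m.sum() else 0)
m=(abs(P[...,2]-.042)<.004)&(abs(P[...,1]-.068)<.04)&(abs(P[...,0]-.576)<.04)
if m.sum(): print('cast',cv2.minEnclosingCircle((P[m][:,:2]*1000).astype(np.float32)),m.sum())
go(.57,-.044,.105)
```

```text
beaker ((569.3602294921875, -42.45779800415039), 28.025999069213867) 1021 [ 0.56979291 -0.04219805  0.13468016]
panel ((512.7095947265625, 26.16742706298828), (275.19183349609375, 13.037103652954102), 89.71745300292969) 4611
plank [ 0.64807594 -0.14013307  0.11400302]
cast ((571.0422973632812, 73.5152359008789), 29.183359146118164) 2237
3.05 pos [ 0.5695 -0.043   0.2232] rot [ 3.14e+00  1.00e-03 -3.14e+00] w 0.0941 F [ 0.1 -0.4 -0.8] 
  t [-0.0003 -0.0012  0.1182] a [0.001 0.001 0.002]
```

View pics/w1.png

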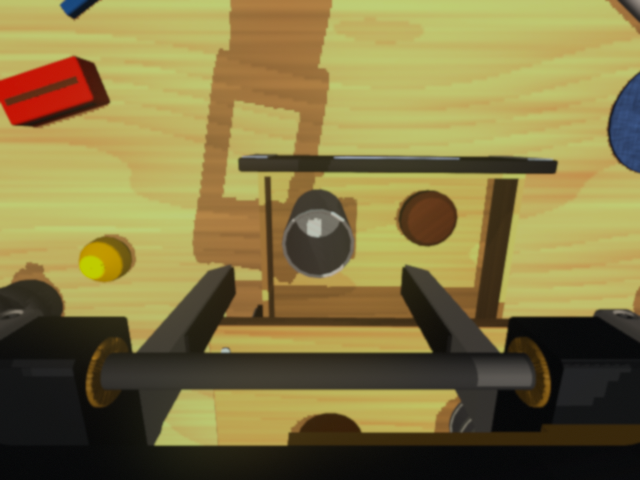

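The wrist view shows the beaker at (318,240) between the open fingers and the castanet at (428,217). The beaker's centre is (0.5695,-0.0425), which fits the scene cameras. I descend and grip.

step_arm --steps '[{"jaw": 1, "tx": 0, "ty": 0, "tz": 0.04, "ax": 0, "ay": 0, "az": 0}, {"jaw": 1, "tx": 0, "ty": 0, "tz": 0.08, "ax": 0, "ay": 0, "az": 0}, {"jaw": 1, "tx": 0, "ty": 0, "tz": 0.118, "ax": 0, "ay": 0, "az": 0}, {"jaw": 1, "tx": 0, "ty": 0, "tz": 0.12, "ax": 0, "ay": 0, "az": 0}, {"jaw": 0.5, "tx": 0, "ty": 0, "tz": 0.12, "ax": 0, "ay": 0, "az": 0}, {"jaw": 0.3, "tx": 0, "ty": 0, "tz": 0.12, "ax": 0, "ay": 0, "az": 0}, {"jaw": 0.3, "tx": 0, "ty": 0, "tz": 0.12, "ax": 0, "ay": 0, "az": 0}, {"jaw": 0.3, "tx": 0, "ty": 0, "tz": 0.12, "ax": 0, "ay": 0, "az": 0}]'

```text
time: 3.85
tool_pos: [0.5709, -0.0429, 0.1055]
ee_rot: [3.141, 0.005, -3.14]
wrist_force: [-0.1, -0.7, -0.0]
width: 0.0654
```

step_arm --steps '[{"jaw": 0.3, "tx": 0, "ty": 0, "tz": 0, "ax": 0, "ay": 0, "az": 0}, {"jaw": 0.3, "tx": 0, "ty": 0, "tz": -0.015, "ax": 0, "ay": 0, "az": 0}, {"jaw": 0.3, "tx": 0, "ty": 0, "tz": -0.04, "ax": 0, "ay": 0, "az": 0}, {"jaw": 0.3, "tx": 0, "ty": 0, "tz": -0.07, "ax": 0, "ay": 0, "az": 0}, {"jaw": 0.3, "tx": 0, "ty": 0, "tz": -0.1, "ax": 0, "ay": 0, "az": 0}, {"jaw": 0.3, "tx": 0, "ty": 0, "tz": -0.1, "ax": 0, "ay": 0, "az": 0}]'

```text
time: 4.45
tool_pos: [0.573, -0.0435, 0.2121]
ee_rot: [-3.14, 0.016, -3.14]
wrist_force: [0.1, -0.5, -0.4]
width: 0.0555
```

```bash
python3 -c "
from h import *
go(.4695,.3265,.205)"
```

```text
4.45 pos [ 0.573  -0.0435  0.2121] rot [-3.14   0.016 -3.14 ] w 0.0555 F [ 0.1 -0.5 -0.4] 
  t [0.1029 0.3702 0.0048] a [-0.001  0.016  0.002]
```

Run:
```python
from h import *
im,d=snapshot('side'); P=cloud('side',d); save('s2.png',cv2.resize(im[140:330,230:470],None,fx=3,fy=3))
for r in silhouettes('side','beaker')[:2]:
    p=P[r["pixels"]]; print(r["confidence"],r["rect"],np.nanpercentile(p,5,axis=0),np.nanpercentile(p,95,axis=0))
print(get_obs()["width"],get_obs()["wrist_force"])
```

```text
0.82 [343.9, 201.6, 368.0, 254.2] [ 0.54279722 -0.07146501  0.13264517] [ 0.59234006 -0.02141406  0.23706795]
0.055972171077723856 [ 0.0749295   0.02104101 -2.04008031]
```

View pics/s2.png

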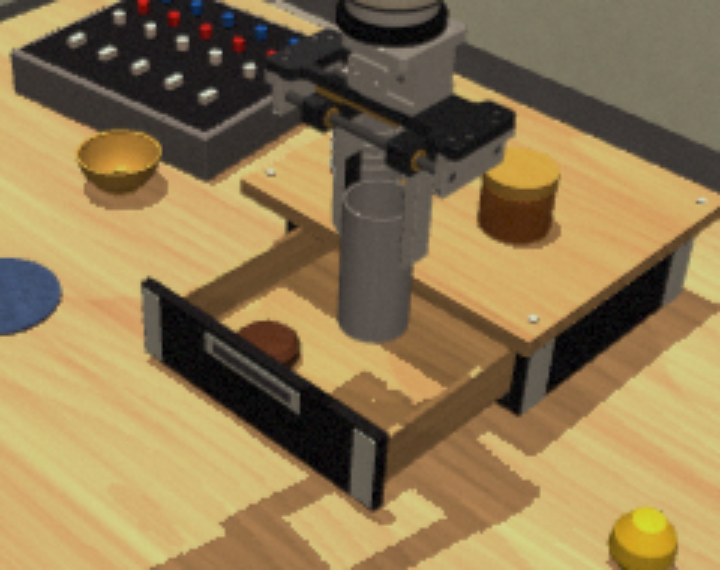

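The beaker (crop (375,260)) is held upright, about 0.1 m above the drawer floor. I carry it to the mat.

step_arm --steps '[{"jaw": 0.3, "tx": 0.005, "ty": 0.02, "tz": 0.0, "ax": 0, "ay": 0.016, "az": 0}, {"jaw": 0.3, "tx": 0.016, "ty": 0.06, "tz": 0.0, "ax": 0, "ay": 0.016, "az": 0}, {"jaw": 0.3, "tx": 0.029, "ty": 0.105, "tz": 0.0, "ax": 0, "ay": 0.016, "az": 0}, {"jaw": 0.3, "tx": 0.042, "ty": 0.15, "tz": 0.0, "ax": 0, "ay": 0.016, "az": 0}, {"jaw": 0.3, "tx": 0.055, "ty": 0.195, "tz": 0.0, "ax": 0, "ay": 0.016, "az": 0}, {"jaw": 0.3, "tx": 0.067, "ty": 0.24, "tz": 0.0, "ax": 0, "ay": 0.016, "az": 0}, {"jaw": 0.3, "tx": 0.079, "ty": 0.285, "tz": 0.0, "ax": 0, "ay": 0.016, "az": 0}, {"jaw": 0.3, "tx": 0.09, "ty": 0.325, "tz": 0.0, "ax": 0, "ay": 0.016, "az": 0}]'

```text
time: 5.35
tool_pos: [0.4779, 0.2832, 0.2026]
ee_rot: [-3.14, -0.014, -3.139]
wrist_force: [0.8, -0.2, -1.9]
width: 0.0558
```

```bash
python3 -c "
from h import *
go(.4695,.3265,.092)"
```

```text
5.35 pos [0.4779 0.2832 0.2026] rot [-3.14  -0.014 -3.139] w 0.0558 F [ 0.8 -0.2 -1.9] 
  t [0.0068 0.0435 0.1106] a [-0.002 -0.014  0.002]
```

step_arm --steps '[{"jaw": 0.3, "tx": 0.007, "ty": 0.03, "tz": 0.0, "ax": 0, "ay": -0.014, "az": 0}, {"jaw": 0.3, "tx": 0.007, "ty": 0.0435, "tz": 0.02, "ax": 0, "ay": -0.014, "az": 0}, {"jaw": 0.3, "tx": 0.007, "ty": 0.0435, "tz": 0.05, "ax": 0, "ay": -0.014, "az": 0}, {"jaw": 0.3, "tx": 0.007, "ty": 0.0435, "tz": 0.08, "ax": 0, "ay": -0.014, "az": 0}, {"jaw": 0.3, "tx": 0.007, "ty": 0.0435, "tz": 0.097, "ax": 0, "ay": -0.014, "az": 0}, {"jaw": 0.3, "tx": 0.007, "ty": 0.0435, "tz": 0.1, "ax": 0, "ay": -0.014, "az": 0}, {"jaw": 0.3, "tx": 0.007, "ty": 0.0435, "tz": 0.1, "ax": 0, "ay": -0.014, "az": 0}]'

```text
time: 6.05
tool_pos: [0.4682, 0.3258, 0.1004]
ee_rot: [-3.138, -0.004, -3.139]
wrist_force: [-0.1, 0.1, -1.4]
width: 0.0562
```

Run:
```python
from h import *
go(.4695,.3265,.0895)
im,d=snapshot('side'); P=cloud('side',d)
for r in silhouettes('side','beaker')[:1]:
    p=P[r["pixels"]]; print(r["confidence"],r["rect"],np.nanpercentile(p,3,axis=0),np.nanpercentile(p,97,axis=0))
for r in silhouettes('side','mat_top')[:3]:
    p=P[r["pixels"]]; print(r["confidence"],r["rect"],np.nanpercentile(p,3,axis=0),np.nanpercentile(p,97,axis=0))
```

```text
6.05 pos [0.4682 0.3258 0.1004] rot [-3.138 -0.004 -3.139] w 0.0562 F [-0.1  0.1 -1.4] 
  t [-0.0013  0.0007  0.0109] a [-0.004 -0.004  0.002]
0.55 [213.7, 199.5, 239.3, 240.6] [0.4366023  0.29593289 0.01623056] [0.48201789 0.34983319 0.12551618]
0.95 [205.4, 226.9, 251.5, 248.6] [ 0.41290142  0.27090149 -0.00148901] [0.52064577 0.37674376 0.00617565]
0.83 [139.7, 231.4, 186.5, 261.8] [ 0.25659933  0.36167429 -0.00100287] [0.35944721 0.46887501 0.00550041]
0.83 [183.4, 195.2, 214.3, 217.9] [ 0.45817305  0.47435486 -0.0014697 ] [0.55613545 0.58407805 0.00590426]
```

Bottom is about 11 mm above the mat and centred. Lower slowly, release, retreat.

step_arm --steps '[{"jaw": 0.3, "tx": -0.001, "ty": 0, "tz": 0.005, "ax": 0, "ay": 0, "az": 0}, {"jaw": 0.3, "tx": -0.001, "ty": 0, "tz": 0.009, "ax": 0, "ay": 0, "az": 0}, {"jaw": 0.3, "tx": -0.001, "ty": 0, "tz": 0.011, "ax": 0, "ay": 0, "az": 0}, {"jaw": 0.3, "tx": -0.001, "ty": 0, "tz": 0.011, "ax": 0, "ay": 0, "az": 0}, {"jaw": 0.3, "tx": -0.001, "ty": 0, "tz": 0.011, "ax": 0, "ay": 0, "az": 0}]'

```text
time: 6.7
tool_pos: [0.4711, 0.3268, 0.0928]
ee_rot: [-3.141, 0.002, -3.139]
wrist_force: [-0.1, 0.0, -0.9]
width: 0.0557
```

Run:
```python
from h import *
go(.4695,.3265,.0895)
im,d=snapshot('side'); P=cloud('side',d)
for r in silhouettes('side','beaker')[:1]:
    p=P[r["pixels"]]; print(r["confidence"],r["rect"],np.nanpercentile(p,2,axis=0),np.nanpercentile(p,98,axis=0))
```

```text
6.7 pos [0.4711 0.3268 0.0928] rot [-3.141e+00  2.000e-03 -3.139e+00] w 0.0557 F [-0.1  0.  -0.9] 
  t [ 0.0016 -0.0003  0.0033] a [-0.001  0.002  0.002]
0.92 [217.6, 198.3, 242.3, 243.3] [0.43941711 0.29576675 0.00385186] [0.48687794 0.35310242 0.11995854]
```

step_arm --steps '[{"jaw": 0.3, "tx": 0, "ty": 0, "tz": 0.003, "ax": 0, "ay": 0, "az": 0}, {"jaw": 0.3, "tx": 0, "ty": 0, "tz": 0.003, "ax": 0, "ay": 0, "az": 0}, {"jaw": 0.3, "tx": 0, "ty": 0, "tz": 0.003, "ax": 0, "ay": 0, "az": 0}]'

```text
time: 7.1
tool_pos: [0.4716, 0.3271, 0.0908]
ee_rot: [3.141, 0.003, -3.139]
wrist_force: [-1.0, -0.6, 3.4]
width: 0.0557
```

Contact (+3.4 N). Now release and lift.

step_arm --steps '[{"jaw": 0.7, "tx": 0, "ty": 0, "tz": 0, "ax": 0, "ay": 0, "az": 0}, {"jaw": 0.95, "tx": 0, "ty": 0, "tz": 0, "ax": 0, "ay": 0, "az": 0}, {"jaw": 0.95, "tx": 0, "ty": 0, "tz": 0, "ax": 0, "ay": 0, "az": 0}, {"jaw": 0.95, "tx": 0, "ty": 0, "tz": 0, "ax": 0, "ay": 0, "az": 0}, {"jaw": 0.95, "tx": 0, "ty": 0, "tz": -0.04, "ax": 0, "ay": 0, "az": 0}, {"jaw": 0.95, "tx": 0, "ty": 0, "tz": -0.08, "ax": 0, "ay": 0, "az": 0}, {"jaw": 0.95, "tx": 0, "ty": 0, "tz": -0.12, "ax": 0, "ay": 0, "az": 0}, {"jaw": 0.95, "tx": 0, "ty": 0, "tz": -0.13, "ax": 0, "ay": 0, "az": 0}]'

```text
time: 7.9
tool_pos: [0.473, 0.3282, 0.2269]
ee_rot: [3.137, 0.012, -3.139]
wrist_force: [1.1, -0.7, -0.1]
width: 0.0895
```

Run:
```python
from h import *
im,d=snapshot('scene'); P=cloud('scene',d)
for q in('beaker','mat_top'):
  for r in silhouettes('scene',q)[:1]:
    p=P[r["pixels"]]; print(q,r["confidence"],r["rect"],np.nanpercentile(p,2,axis=0).round(3),np.nanpercentile(p,98,axis=0).round(3))
m=(abs(P[...,2]-.119)<.004)&(abs(P[...,0]-.47)<.05)&(abs(P[...,1]-.326)<.05)
print(cv2.minEnclosingCircle((P[m][:,:2]*1000).astype(np.float32)),m.sum())
go(.4465,-.311,.2,0,1.859)
```

```text
beaker 0.81 [385.3, 149.1, 414.5, 197.7] [0.446 0.298 0.005] [0.499 0.351 0.118]
mat_top 0.89 [375.5, 177.0, 423.2, 207.9] [ 0.416  0.272 -0.003] [0.527 0.385 0.007]
((471.9207763671875, 326.0091552734375), 29.18242645263672) 81
8.05 pos [0.4712 0.3271 0.2206] rot [ 3.141  0.004 -3.139] w 0.0893 F [-0.   0.2 -0.2] 
  t [ 0.0263 -0.638   0.0203] a [0.003 0.003 1.285]
```

step_arm --steps '[{"jaw": 0.95, "tx": 0.026, "ty": -0.638, "tz": 0.01, "ax": 0, "ay": 0, "az": 1.285}, {"jaw": 0.95, "tx": 0.026, "ty": -0.638, "tz": 0.01, "ax": 0, "ay": 0, "az": 1.285}, {"jaw": 0.95, "tx": 0.026, "ty": -0.638, "tz": 0.01, "ax": 0, "ay": 0, "az": 1.285}, {"jaw": 0.95, "tx": 0.026, "ty": -0.638, "tz": 0.01, "ax": 0, "ay": 0, "az": 1.285}, {"jaw": 0.95, "tx": 0.026, "ty": -0.638, "tz": 0.01, "ax": 0, "ay": 0, "az": 1.285}, {"jaw": 0.95, "tx": 0.026, "ty": -0.638, "tz": 0.01, "ax": 0, "ay": 0, "az": 1.285}, {"jaw": 0.95, "tx": 0.026, "ty": -0.638, "tz": 0.01, "ax": 0, "ay": 0, "az": 1.285}, {"jaw": 0.95, "tx": 0.026, "ty": -0.638, "tz": 0.01, "ax": 0, "ay": 0, "az": 1.285}]'

```text
time: 8.85
tool_pos: [0.4541, -0.0741, 0.211]
ee_rot: [-3.141, -0.002, 1.938]
wrist_force: [1.0, 0.6, -0.1]
width: 0.0893
```

```bash
python3 -c "
from h import *
go(.4465,-.311,.2,0,1.859)"
```

```text
8.85 pos [ 0.4541 -0.0741  0.211 ] rot [-3.141e+00 -2.000e-03  1.938e+00] w 0.0893 F [ 1.   0.6 -0.1] 
  t [-0.2184 -0.0921  0.0106] a [-0.001 -0.002  0.079]
```

step_arm --steps '[{"jaw": 0.95, "tx": -0.218, "ty": -0.092, "tz": 0.01, "ax": 0, "ay": 0, "az": 0.08}, {"jaw": 0.95, "tx": -0.218, "ty": -0.092, "tz": 0.01, "ax": 0, "ay": 0, "az": 0.08}, {"jaw": 0.95, "tx": -0.218, "ty": -0.092, "tz": 0.01, "ax": 0, "ay": 0, "az": 0.08}, {"jaw": 0.95, "tx": -0.218, "ty": -0.092, "tz": 0.01, "ax": 0, "ay": 0, "az": 0.08}, {"jaw": 0.95, "tx": -0.218, "ty": -0.092, "tz": 0.01, "ax": 0, "ay": 0, "az": 0.08}, {"jaw": 0.95, "tx": -0.218, "ty": -0.092, "tz": 0.01, "ax": 0, "ay": 0, "az": 0.08}, {"jaw": 0.95, "tx": -0.218, "ty": -0.092, "tz": 0.01, "ax": 0, "ay": 0, "az": 0.08}]'

```text
time: 9.55
tool_pos: [0.4452, -0.3101, 0.1974]
ee_rot: [-3.138, -0.008, 1.856]
wrist_force: [0.1, 0.4, -0.2]
width: 0.0894
```

Run:
```python
from h import *
im,d=snapshot('wrist'); P=cloud('wrist',d); save('w2.png',im)
m=(abs(P[...,2]-.032)<.004)&(abs(P[...,0]-.4465)<.07)&(abs(P[...,1]+.311)<.07)
print(cv2.minAreaRect((P[m][:,:2]*1000).astype(np.float32)),m.sum(),np.median(P[m][:,2]))
go(.4465,-.311,.02,0,1.859)
```

```text
((446.7462463378906, -308.3353576660156), (41.96755599975586, 88.51765441894531), 16.422304153442383) 3683 0.0330204488738674
9.6 pos [ 0.4457 -0.3094  0.1983] rot [-3.139 -0.006  1.858] w 0.0891 F [0.3 0.2 0.2] 
  t [-0.0029  0.0007  0.1782] a [-0.003 -0.006 -0.001]
```

View pics/w2.png

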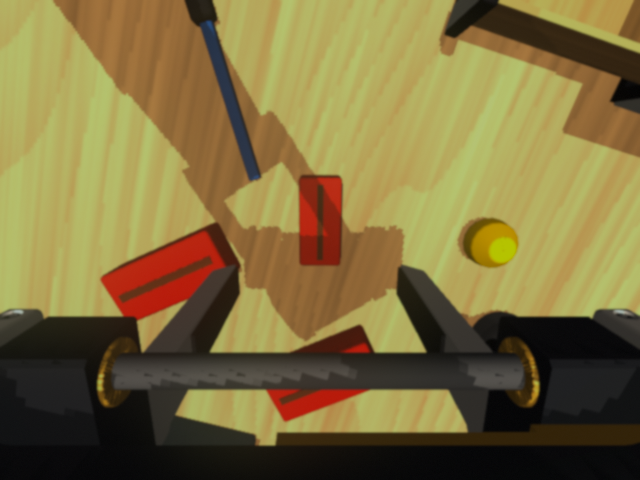

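The small block is centred at (320,220) and lined up with the jaws. The larger blocks at (170,270) and (320,375), the striker end at (256,178) and the shaker at (490,243) are clear of the fingers.

step_arm --steps '[{"jaw": 0.95, "tx": -0.001, "ty": 0, "tz": 0.05, "ax": 0, "ay": 0, "az": 0}, {"jaw": 0.85, "tx": -0.001, "ty": 0, "tz": 0.1, "ax": 0, "ay": 0, "az": 0}, {"jaw": 0.85, "tx": -0.001, "ty": 0, "tz": 0.145, "ax": 0, "ay": 0, "az": 0}, {"jaw": 0.85, "tx": -0.001, "ty": 0, "tz": 0.168, "ax": 0, "ay": 0, "az": 0}, {"jaw": 0.85, "tx": -0.001, "ty": 0, "tz": 0.175, "ax": 0, "ay": 0, "az": 0}, {"jaw": 0.85, "tx": -0.001, "ty": 0, "tz": 0.176, "ax": 0, "ay": 0, "az": 0}, {"jaw": 0.3, "tx": -0.001, "ty": 0, "tz": 0.176, "ax": 0, "ay": 0, "az": 0}, {"jaw": 0.2, "tx": -0.001, "ty": 0, "tz": 0.176, "ax": 0, "ay": 0, "az": 0}]'

```text
time: 10.4
tool_pos: [0.4467, -0.3102, 0.0247]
ee_rot: [-3.142, -0.003, 1.858]
wrist_force: [-0.4, -0.1, 0.2]
width: 0.0674
```

step_arm --steps '[{"jaw": 0.2, "tx": 0, "ty": 0, "tz": 0, "ax": 0, "ay": 0, "az": 0}, {"jaw": 0.2, "tx": 0, "ty": 0, "tz": 0, "ax": 0, "ay": 0, "az": 0}, {"jaw": 0.2, "tx": 0, "ty": 0, "tz": 0, "ax": 0, "ay": 0, "az": 0}]'

```text
time: 10.7
tool_pos: [0.4471, -0.3106, 0.0255]
ee_rot: [3.141, -0.001, 1.858]
wrist_force: [-0.0, -0.5, 0.2]
width: 0.0431
```

step_arm --steps '[{"jaw": 0.2, "tx": 0, "ty": 0, "tz": -0.02, "ax": 0, "ay": 0, "az": 0}, {"jaw": 0.2, "tx": 0, "ty": 0, "tz": -0.06, "ax": 0, "ay": 0, "az": 0}, {"jaw": 0.2, "tx": 0, "ty": 0, "tz": -0.1, "ax": 0, "ay": 0, "az": 0}, {"jaw": 0.2, "tx": 0, "ty": 0, "tz": -0.14, "ax": 0, "ay": 0, "az": 0}, {"jaw": 0.2, "tx": 0, "ty": 0, "tz": -0.15, "ax": 0, "ay": 0, "az": 0}]'

```text
time: 11.2
tool_pos: [0.4489, -0.3125, 0.1811]
ee_rot: [3.136, 0.007, 1.858]
wrist_force: [0.0, 0.0, -0.8]
width: 0.0419
```

```bash
python3 -c "
from h import *
go(.582,-.035,.165)"
```

```text
11.2 pos [ 0.4489 -0.3125  0.1811] rot [3.136 0.007 1.858] w 0.0419 F [ 0.   0.  -0.8] 
  t [0.2285 0.2062 0.0158] a [ 1.000e-03  1.000e-02 -1.284e+00]
```

step_arm --steps '[{"jaw": 0.2, "tx": 0.03, "ty": 0.026, "tz": 0.01, "ax": 0, "ay": 0, "az": -0.15}, {"jaw": 0.2, "tx": 0.06, "ty": 0.052, "tz": 0.01, "ax": 0, "ay": 0, "az": -0.3}, {"jaw": 0.2, "tx": 0.09, "ty": 0.08, "tz": 0.01, "ax": 0, "ay": 0, "az": -0.45}, {"jaw": 0.2, "tx": 0.12, "ty": 0.108, "tz": 0.01, "ax": 0, "ay": 0, "az": -0.6}, {"jaw": 0.2, "tx": 0.15, "ty": 0.136, "tz": 0.01, "ax": 0, "ay": 0, "az": -0.75}, {"jaw": 0.2, "tx": 0.18, "ty": 0.163, "tz": 0.01, "ax": 0, "ay": 0, "az": -0.9}, {"jaw": 0.2, "tx": 0.205, "ty": 0.185, "tz": 0.01, "ax": 0, "ay": 0, "az": -1.05}, {"jaw": 0.2, "tx": 0.228, "ty": 0.206, "tz": 0.01, "ax": 0, "ay": 0, "az": -1.2}]'

```text
time: 12.0
tool_pos: [0.5815, -0.0337, 0.1686]
ee_rot: [-3.138, 0.005, 3.065]
wrist_force: [0.4, 0.3, -1.5]
width: 0.0416
```

```bash
python3 -c "
from h import *
go(.582,-.035,.13,0,np.pi-.008)"
```

```text
12.0 pos [ 0.5815 -0.0337  0.1686] rot [-3.138  0.005  3.065] w 0.0416 F [ 0.4  0.3 -1.5] 
  t [-0.0004 -0.0011  0.0386] a [-0.004  0.004 -0.069]
```

step_arm --steps '[{"jaw": 0.2, "tx": 0, "ty": -0.001, "tz": 0.01, "ax": 0, "ay": 0, "az": -0.069}, {"jaw": 0.2, "tx": 0, "ty": -0.001, "tz": 0.04, "ax": 0, "ay": 0, "az": -0.069}, {"jaw": 0.2, "tx": 0, "ty": -0.001, "tz": 0.07, "ax": 0, "ay": 0, "az": -0.069}, {"jaw": 0.2, "tx": 0, "ty": -0.001, "tz": 0.1, "ax": 0, "ay": 0, "az": -0.069}, {"jaw": 0.2, "tx": 0, "ty": -0.001, "tz": 0.112, "ax": 0, "ay": 0, "az": -0.069}, {"jaw": 0.2, "tx": 0, "ty": -0.001, "tz": 0.118, "ax": 0, "ay": 0, "az": -0.069}, {"jaw": 0.2, "tx": 0, "ty": -0.001, "tz": 0.122, "ax": 0, "ay": 0, "az": -0.069}, {"jaw": 0.2, "tx": 0, "ty": -0.001, "tz": 0.122, "ax": 0, "ay": 0, "az": -0.069}]'

```text
time: 12.8
tool_pos: [0.5825, -0.0354, 0.0473]
ee_rot: [-3.137, 0.006, 3.134]
wrist_force: [0.1, -0.4, -0.4]
width: 0.0417
```

step_arm --steps '[{"jaw": 0.2, "tx": 0, "ty": 0, "tz": 0.001, "ax": 0, "ay": 0, "az": 0}, {"jaw": 0.2, "tx": 0, "ty": 0, "tz": 0.002, "ax": 0, "ay": 0, "az": 0}]'

```text
time: 13.0
tool_pos: [0.5836, -0.0355, 0.0469]
ee_rot: [-3.137, 0.009, 3.134]
wrist_force: [0.6, -0.3, -0.5]
width: 0.0418
```

step_arm --steps '[{"jaw": 0.2, "tx": 0.001, "ty": 0, "tz": 0.003, "ax": 0, "ay": 0, "az": 0}, {"jaw": 0.2, "tx": 0.001, "ty": 0, "tz": 0.003, "ax": 0, "ay": 0, "az": 0}]'

```text
time: 13.2
tool_pos: [0.5838, -0.0355, 0.0459]
ee_rot: [-3.137, 0.012, 3.134]
wrist_force: [0.5, 0.3, 4.3]
width: 0.0418
```

Contact. I open only partly, because the side wall and the castanet are near, then rise.

step_arm --steps '[{"jaw": 0.55, "tx": 0, "ty": 0, "tz": 0, "ax": 0, "ay": 0, "az": 0}, {"jaw": 0.6, "tx": 0, "ty": 0, "tz": 0, "ax": 0, "ay": 0, "az": 0}, {"jaw": 0.6, "tx": 0, "ty": 0, "tz": 0, "ax": 0, "ay": 0, "az": 0}, {"jaw": 0.6, "tx": 0, "ty": 0, "tz": -0.03, "ax": 0, "ay": 0, "az": 0}, {"jaw": 0.6, "tx": 0, "ty": 0, "tz": -0.07, "ax": 0, "ay": 0, "az": 0}, {"jaw": 0.6, "tx": 0, "ty": 0, "tz": -0.12, "ax": 0, "ay": 0, "az": 0}, {"jaw": 0.3, "tx": 0, "ty": 0, "tz": -0.17, "ax": 0, "ay": 0, "az": 0}, {"jaw": 0, "tx": 0, "ty": 0, "tz": -0.18, "ax": 0, "ay": 0, "az": 0}]'

```text
time: 14.0
tool_pos: [0.5843, -0.0351, 0.2339]
ee_rot: [-3.135, 0.025, 3.134]
wrist_force: [-0.5, 0.3, 0.9]
width: 0.0434
```

Run:
```python
from h import *
im,d=snapshot('wrist'); P=cloud('wrist',d); save('w3.png',im)
f=lambda m:(P[m][:,:2]*1000).astype(np.float32)
m=(abs(P[...,2]-.086)<.004)&(P[...,0]<.54)&(P[...,0]>.47)&(abs(P[...,1])<.2)
print('panel',cv2.minAreaRect(f(m)))
m=(abs(P[...,2]-.052)<.005)&(abs(P[...,0]-.584)<.06)&(abs(P[...,1]+.035)<.05)
print('block',cv2.minAreaRect(f(m)),m.sum())
m=(abs(P[...,2]-.118)<.004)&(P[...,0]>.6)&(abs(P[...,1])<.2)
print('plank',np.nanpercentile(P[m],1,axis=0) if m.sum() else 0)
L=np.radians(43); tip=np.array([.506-.03,.024,.043]); tcp=tip-.017*np.array([np.sin(L),0,-np.cos(L)]); print(tcp)
go(*(tcp-np.array([.08,0,-.1])),L)
```

```text
panel ((512.0912475585938, 25.784080505371094), (275.5251770019531, 11.867335319519043), 89.5715560913086)
block ((582.9866333007812, -34.99974060058594), (41.97500991821289, 89.5149917602539), 89.363525390625) 3420
plank [ 0.64909842 -0.13155981  0.1146036 ]
[0.46440603 0.024      0.05543301]
14.05 pos [ 0.584  -0.035   0.2325] rot [-3.135  0.023  3.134] w 0.04 F [0.6 0.1 0.8] 
  t [0.2018 0.0579 0.0721] a [-0.009 -0.727 -0.005]
```

View pics/w3.png

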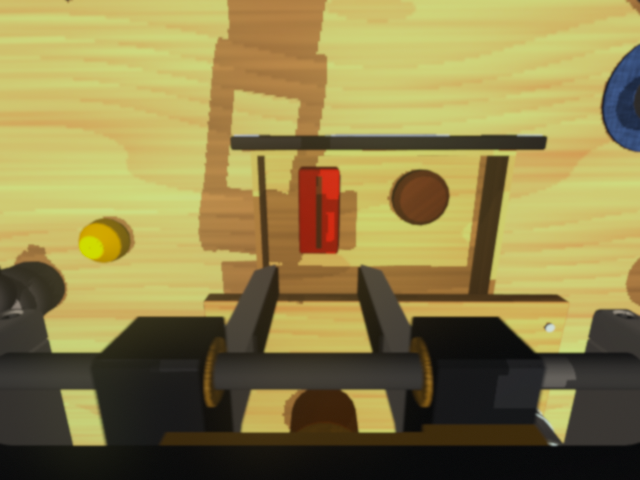

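The block lies flat in the drawer at (319,210), beside the castanet at (420,197). I retreat toward the robot and lean the closed gripper 43°.

step_arm --steps '[{"jaw": 0, "tx": 0.04, "ty": 0.012, "tz": 0, "ax": 0, "ay": -0.14, "az": 0}, {"jaw": 0, "tx": 0.08, "ty": 0.024, "tz": 0, "ax": 0, "ay": -0.28, "az": 0}, {"jaw": 0, "tx": 0.12, "ty": 0.036, "tz": 0, "ax": 0, "ay": -0.42, "az": 0}, {"jaw": 0, "tx": 0.16, "ty": 0.05, "tz": 0.01, "ax": 0, "ay": -0.56, "az": 0}, {"jaw": 0, "tx": 0.2, "ty": 0.058, "tz": 0.03, "ax": -0.009, "ay": -0.7, "az": -0.005}, {"jaw": 0, "tx": 0.202, "ty": 0.058, "tz": 0.07, "ax": -0.009, "ay": -0.727, "az": -0.005}, {"jaw": 0, "tx": 0.202, "ty": 0.058, "tz": 0.072, "ax": -0.009, "ay": -0.727, "az": -0.005}, {"jaw": 0, "tx": 0.202, "ty": 0.058, "tz": 0.072, "ax": -0.009, "ay": -0.727, "az": -0.005}]'

```text
time: 14.85
tool_pos: [0.4217, 0.0304, 0.1471]
ee_rot: [-3.136, 0.723, 3.141]
wrist_force: [0.3, 0.4, 1.9]
width: 0.0005
```

```bash
python3 -c "
from h import *
go(.464,.024,.0555,np.radians(43))
A=R.from_euler('xyz',get_obs()['ee_rot']);print(A.as_matrix().round(3))"
```

```text
14.85 pos [0.4217 0.0304 0.1471] rot [-3.136  0.723  3.141] w 0.0005 F [0.3 0.4 1.9] 
  t [ 0.0289 -0.0058  0.0967] a [-0.006 -0.027 -0.   ]
[[-0.75   0.004  0.662]
 [ 0.     1.    -0.006]
 [-0.662 -0.004 -0.75 ]]
```

step_arm --steps '[{"jaw": 0, "tx": 0.01, "ty": -0.006, "tz": 0.03, "ax": 0, "ay": -0.027, "az": 0}, {"jaw": 0, "tx": 0.02, "ty": -0.006, "tz": 0.06, "ax": 0, "ay": -0.027, "az": 0}, {"jaw": 0, "tx": 0.027, "ty": -0.006, "tz": 0.09, "ax": 0, "ay": -0.027, "az": 0}, {"jaw": 0, "tx": 0.029, "ty": -0.006, "tz": 0.096, "ax": 0, "ay": -0.027, "az": 0}, {"jaw": 0, "tx": 0.029, "ty": -0.006, "tz": 0.096, "ax": 0, "ay": -0.027, "az": 0}]'

```text
time: 15.35
tool_pos: [0.4662, 0.0233, 0.0596]
ee_rot: [-3.135, 0.754, 3.141]
wrist_force: [-0.0, 0.8, -0.4]
width: 0.0003
```

```bash
python3 -c "
from h import *
go(.564,.024,.0555,np.radians(43))"
```

```text
15.35 pos [0.4662 0.0233 0.0596] rot [-3.135  0.754  3.141] w 0.0003 F [-0.   0.8 -0.4] 
  t [-0.0685  0.0012  0.0699] a [-0.006  0.003 -0.   ]
```

step_arm --steps '[{"jaw": 0, "tx": -0.005, "ty": 0.001, "tz": 0.009, "ax": 0, "ay": 0, "az": 0}, {"jaw": 0, "tx": -0.012, "ty": 0.001, "tz": 0.016, "ax": 0, "ay": 0, "az": 0}, {"jaw": 0, "tx": -0.02, "ty": 0.001, "tz": 0.024, "ax": 0, "ay": 0, "az": 0}, {"jaw": 0, "tx": -0.028, "ty": 0.001, "tz": 0.032, "ax": 0, "ay": 0, "az": 0}, {"jaw": 0, "tx": -0.037, "ty": 0.001, "tz": 0.04, "ax": 0, "ay": 0, "az": 0}, {"jaw": 0, "tx": -0.047, "ty": 0.001, "tz": 0.05, "ax": 0, "ay": 0, "az": 0}, {"jaw": 0, "tx": -0.058, "ty": 0.001, "tz": 0.06, "ax": 0, "ay": 0, "az": 0}, {"jaw": 0, "tx": -0.069, "ty": 0.001, "tz": 0.07, "ax": 0, "ay": 0, "az": 0}]'

```text
time: 16.15
tool_pos: [0.5676, 0.0235, 0.061]
ee_rot: [-3.134, 0.761, -3.141]
wrist_force: [-2.1, -0.2, -0.7]
width: 0.0006
```

Run:
```python
from h import *
go(.63,.0235,.0555,np.radians(43))
im,d=snapshot('side'); P=cloud('side',d); save('s3.png',cv2.resize(im[140:330,230:470],None,fx=3,fy=3))
m=(abs(P[...,2]-.085)<.004)&(P[...,0]<.72)&(P[...,0]>.47)&(P[...,1]<.2)&(P[...,1]>-.11)
print(np.nanpercentile(P[m],[2,50],axis=0))
```

```text
16.15 pos [0.5676 0.0235 0.061 ] rot [-3.134  0.761 -3.141] w 0.0006 F [-2.1 -0.2 -0.7] 
  t [-0.0414  0.0003  0.047 ] a [-0.007  0.01   0.   ]
[[ 0.58197427 -0.10652608  0.08125764]
 [ 0.5894978  -0.0336555   0.085703  ]]
```

View pics/s3.png

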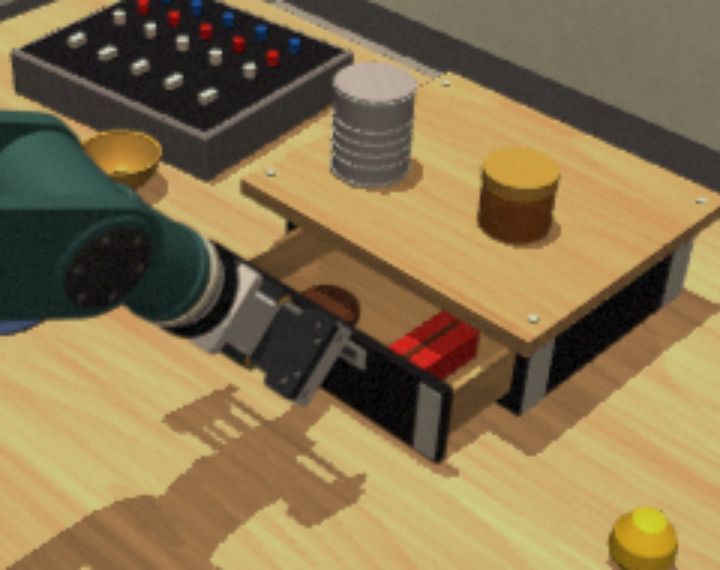

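The drawer is moving in cleanly; the face is at about x=0.583, roughly 90 mm before home. I continue more slowly.

step_arm --steps '[{"jaw": 0, "tx": -0.006, "ty": 0, "tz": 0.006, "ax": 0, "ay": 0.01, "az": 0}, {"jaw": 0, "tx": -0.012, "ty": 0, "tz": 0.013, "ax": 0, "ay": 0.01, "az": 0}, {"jaw": 0, "tx": -0.018, "ty": 0, "tz": 0.02, "ax": 0, "ay": 0.01, "az": 0}, {"jaw": 0, "tx": -0.024, "ty": 0, "tz": 0.027, "ax": 0, "ay": 0.01, "az": 0}, {"jaw": 0, "tx": -0.03, "ty": 0, "tz": 0.034, "ax": 0, "ay": 0.01, "az": 0}, {"jaw": 0, "tx": -0.035, "ty": 0, "tz": 0.04, "ax": 0, "ay": 0.01, "az": 0}, {"jaw": 0, "tx": -0.039, "ty": 0, "tz": 0.044, "ax": 0, "ay": 0.01, "az": 0}, {"jaw": 0, "tx": -0.042, "ty": 0, "tz": 0.047, "ax": 0, "ay": 0.01, "az": 0}]'

```text
time: 17.0
tool_pos: [0.6331, 0.0229, 0.057]
ee_rot: [-3.134, 0.753, -3.142]
wrist_force: [-1.9, 0.3, 0.9]
width: 0.0007
```

Run:
```python
from h import *
go(.66,.0235,.059,np.radians(43))
im,d=snapshot('side'); P=cloud('side',d)
m=(abs(P[...,2]-.08)<.006)&(P[...,0]<.70)&(P[...,0]>.6)&(P[...,1]<-.05)&(P[...,1]>-.11)
print(m.sum(),np.nanpercentile(P[m],[2,50],axis=0) if m.any() else '')
```

```text
17.0 pos [0.6331 0.0229 0.057 ] rot [-3.134  0.753 -3.142] w 0.0007 F [-1.9  0.3  0.9] 
  t [-0.021   0.0008  0.017 ] a [-0.007  0.003  0.   ]
110 [[ 0.6464126  -0.10961157  0.07484068]
 [ 0.65001166 -0.08152355  0.08262111]]
```

step_arm --steps '[{"jaw": 0, "tx": -0.002, "ty": 0, "tz": 0.002, "ax": 0, "ay": 0, "az": 0}, {"jaw": 0, "tx": -0.004, "ty": 0, "tz": 0.004, "ax": 0, "ay": 0, "az": 0}, {"jaw": 0, "tx": -0.006, "ty": 0, "tz": 0.006, "ax": 0, "ay": 0, "az": 0}, {"jaw": 0, "tx": -0.008, "ty": 0, "tz": 0.008, "ax": 0, "ay": 0, "az": 0}, {"jaw": 0, "tx": -0.01, "ty": 0, "tz": 0.01, "ax": 0, "ay": 0, "az": 0}, {"jaw": 0, "tx": -0.012, "ty": 0, "tz": 0.012, "ax": 0, "ay": 0, "az": 0}, {"jaw": 0, "tx": -0.014, "ty": 0, "tz": 0.014, "ax": 0, "ay": 0, "az": 0}]'

```text
time: 17.75
tool_pos: [0.6537, 0.0227, 0.0569]
ee_rot: [-3.134, 0.754, 3.141]
wrist_force: [-0.1, -0.8, 0.1]
width: 0.0004
```

step_arm --steps '[{"jaw": 0, "tx": -0.002, "ty": 0, "tz": 0.002, "ax": 0, "ay": 0, "az": 0}, {"jaw": 0, "tx": -0.003, "ty": 0, "tz": 0.003, "ax": 0, "ay": 0, "az": 0}]'

```text
time: 17.95
tool_pos: [0.6579, 0.0226, 0.0566]
ee_rot: [-3.134, 0.754, -3.142]
wrist_force: [-10.5, -0.5, 7.0]
width: 0.0004
```

Run:
```python
from h import *
go(.66,.0235,.059,np.radians(43))
im,d=snapshot('side'); P=cloud('side',d)
m=(P[...,2]<.075)&(P[...,2]>.02)&(P[...,0]<.72)&(P[...,0]>.6)&(P[...,1]<-.05)&(P[...,1]>-.11)
print('face',m.sum(),np.nanpercentile(P[m],[10,50,90],axis=0).round(4))
m=(P[...,2]<.122)&(P[...,2]>.114)&(P[...,0]>.6)&(P[...,0]<.8)&(P[...,1]<-.05)&(P[...,1]>-.11)
print('plank',np.nanpercentile(P[m],1,axis=0).round(4))
```

```text
17.95 pos [0.6579 0.0226 0.0566] rot [-3.134  0.754 -3.142] w 0.0004 F [-10.5  -0.5   7. ] 
  t [-0.0032  0.0009 -0.0003] a [-0.007  0.003  0.   ]
face 327 [[ 0.6712 -0.1039  0.0252]
 [ 0.6731 -0.0798  0.0482]
 [ 0.6753 -0.056   0.0695]]
plank [ 0.6473 -0.1094  0.1144]
```

step_arm --steps '[{"jaw": 0, "tx": -0.002, "ty": 0, "tz": 0.002, "ax": 0, "ay": 0, "az": 0}, {"jaw": 0, "tx": -0.002, "ty": 0, "tz": 0.002, "ax": 0, "ay": 0, "az": 0}]'

```text
time: 18.2
tool_pos: [0.6587, 0.0227, 0.0564]
ee_rot: [-3.134, 0.75, -3.141]
wrist_force: [-25.1, -1.5, 16.4]
width: 0.0006
```

It is hard against the stop (0.8 mm for +15 N), so the drawer is seated. Back off toward the robot, then up.

step_arm --steps '[{"jaw": 0, "tx": 0.005, "ty": 0, "tz": -0.005, "ax": 0, "ay": 0, "az": 0}, {"jaw": 0, "tx": 0.025, "ty": 0, "tz": -0.025, "ax": 0, "ay": 0, "az": 0}, {"jaw": 0, "tx": 0.055, "ty": 0, "tz": -0.052, "ax": 0, "ay": 0, "az": 0}, {"jaw": 0, "tx": 0.085, "ty": 0, "tz": -0.08, "ax": 0, "ay": 0, "az": 0}, {"jaw": 0, "tx": 0.105, "ty": 0, "tz": -0.12, "ax": 0, "ay": 0, "az": 0}, {"jaw": 0, "tx": 0.1, "ty": 0, "tz": -0.17, "ax": 0, "ay": 0, "az": 0}, {"jaw": 0, "tx": 0.1, "ty": 0, "tz": -0.2, "ax": 0, "ay": 0, "az": 0}, {"jaw": 0, "tx": 0.1, "ty": 0, "tz": -0.2, "ax": 0, "ay": 0, "az": 0}]'

```text
time: 19.0
tool_pos: [0.4504, 0.0238, 0.1409]
ee_rot: [-3.131, 0.762, -3.139]
wrist_force: [-0.4, 0.2, 0.9]
width: 0.0006
```

Run:
```python
from h import *
go(.4,.02,.3)
im,d=snapshot('side'); P=cloud('side',d)
save('f_side.png',cv2.resize(im[130:420,170:530],(720,580)))
m=(P[...,2]<.075)&(P[...,2]>.02)&(P[...,0]<.72)&(P[...,0]>.6)&(P[...,1]<.14)&(P[...,1]>-.11)
print('face',np.nanpercentile(P[m],[10,50,90],axis=0).round(4))
im,d=snapshot('scene'); P=cloud('scene',d)
for q in('beaker','mat_top','woodblock','bowl','toypig','shaker','whisk','striker','tincan','amberjar'):
  for r in silhouettes('scene',q)[:1]:
    p=P[r["pixels"]]; print(q,round(r["confidence"],2),np.nanmedian(p,0).round(3),np.nanpercentile(p,3,axis=0).round(3),np.nanpercentile(p,97,axis=0).round(3))
```

```text
19.0 pos [0.4504 0.0238 0.1409] rot [-3.131  0.762 -3.139] w 0.0006 F [-0.4  0.2  0.9] 
  t [-0.0734 -0.0052 -0.1498] a [-0.009  0.762 -0.002]
face [[ 0.6717 -0.0896  0.0258]
 [ 0.6738  0.0038  0.0479]
 [ 0.676   0.1115  0.0694]]
beaker 0.79 [0.483 0.316 0.081] [0.444 0.299 0.004] [0.499 0.352 0.118]
mat_top 0.95 [0.307 0.417 0.002] [ 0.265  0.365 -0.001] [0.345 0.47  0.006]
woodblock 0.87 [ 0.516 -0.474  0.041] [ 0.458 -0.528  0.007] [ 0.562 -0.425  0.045]
bowl 0.79 [0.671 0.412 0.024] [0.638 0.357 0.001] [0.718 0.438 0.042]
toypig 0.67 [ 0.69  -0.382  0.069] [ 0.643 -0.416  0.012] [ 0.719 -0.356  0.114]
shaker 0.79 [ 0.634 -0.283  0.036] [ 0.612 -0.304  0.016] [ 0.647 -0.262  0.047]
whisk 0.7 [0.37  0.264 0.014] [ 0.313  0.211 -0.   ] [0.406 0.315 0.022]
striker 0.9 [ 0.322 -0.201  0.01 ] [ 0.285 -0.281  0.   ] [ 0.372 -0.139  0.019]
tincan 0.75 [0.764 0.104 0.204] [0.724 0.082 0.123] [0.786 0.148 0.208]
amberjar 0.92 [ 0.782 -0.038  0.175] [ 0.744 -0.063  0.121] [ 0.804 -0.004  0.177]
```

View pics/f_side.png

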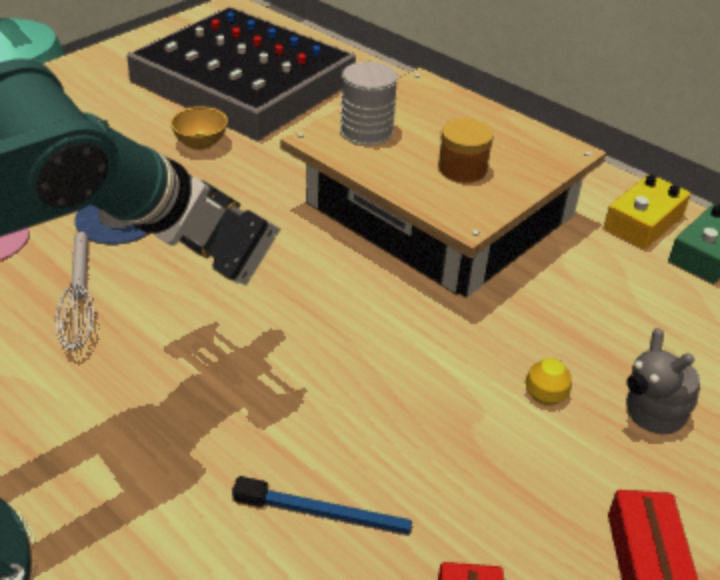

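The drawer is shut and flush (front at (390,225)), the plank items are in place, and the arm touches nothing. The scene camera still has the beaker on the mat.

```bash
python3 -c "
from h import *
print(close_job())"
```

```text
the job is handed in; nothing more can be done
None
```

The job is handed in at about 19 s of robot time. The beaker stands on the blue mat, the small red block is in the drawer beside the castanet, and the drawer is pushed home.

- **Beaker:** it stands upright with its centre at about (0.472, 0.326). The mat's centre is at about (0.471, 0.328), so it is wholly on the felt.
- **Wood block:** I took the 90×42×32 mm one and left the two larger look-alikes. It lay flat beside the castanet before I closed the drawer. I could not see either of them after that.
- **Drawer:** I pushed it at about 0.1 m/s, and at about 0.03 m/s through the detent. The front now measures x ≈ 0.674, 25–26 mm behind the plank edge, which is flush. It met a hard stop at 25 N and stayed put when I backed off. I inferred the click from the push force dropping away and then meeting the stop.
- **Other things:** every bystander was found within the cameras' error of its start position. The exception was the whisk, which the arm partly hid from the scene camera. It shows undisturbed in the side view.
- **Disagreements:** the scene and side cameras differed by 3–4 mm in x, which did not matter here. The final mat query in the scene view returned the pink mat first, so the mat's centre is from the earlier reading.

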